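# Show a filter cube to the inspection camera

## Task

Take the key from its stand, use it to turn the clamp screw of the filter cube (the cube with the round windows) a quarter turn anticlockwise, and put the key back upright in its stand; leave the blank cube clamped and everything else on the bench in place. Then lift the filter cube out of the carrier and hold it up to the inspection camera without touching the camera: upright, its side window facing the lens squarely, centred on the lens and 10 cm in front of it. Finish while holding it still there: do not put it down or let go.

Things in the scene. Friction and masses are not known exactly. Their poses are not given: they have to be found in the camera images.
- filter_cube: dark filter cube, 40 mm (its x) x 36 mm (its y) x 44 mm high, about 120 g, loose, standing in one of the carrier's two pockets. It has a round glass window, 28 mm across with its bright rim, in its +x side and another one in its top; all other faces are plain. Origin: centre of its underside; z up; the +x side in the carrier looks away from the clamps. Fingers fit on its two plain y sides; the upper 36 mm of those are clear of the pocket.
- window (a point): centre of the filter cube's side window, on its +x face: 20 mm from the cube's middle along its x, 22 mm above its underside; x points straight out of the glass.
- blank_cube: blank cube, same size and colour as the filter cube but without any window, in the other pocket of the carrier. Which pocket is which varies. It stays clamped where it is.
- carrier: fixed aluminium cube carrier, base plate 120 x 210 x 12 mm (x -66 to 54, y -105 to 105 from the origin). Origin: at its underside on the line between the pockets; z up. Cubes stand on the plate (12 mm above the origin) at x 0, y +50 and y -50 mm, with their x along the carrier's x, inside fences 8 mm high with 1.5 mm play. Beside each pocket, at x -36 mm, a post carries a clamp.
- clamp_a (a joint): captive clamp screw of the pocket at the carrier's y +50 mm, rad. At 0 its 8 mm wide, 24 mm long steel tab points along the carrier's +x over the cube's top (1.5 mm above it) and keeps the cube in. Positive is anticlockwise seen from above; a quarter turn (1.57) swings the tab clear; stop at 1.75. Starts between 0 and 0.25; turns stiffly (0.05 N m) and stays where it is left.
- screw_a (a point): on that screw's axis, at the tab's upper face (61.5 mm above the carrier's underside), on which the key's foot rests when fully on. Above it stand a square drive, 20 mm wide and 9 mm high, sides parallel to this frame's x and y, and a 5 mm cone on top. x points along the tab and turns with it; z up.
- clamp_b (a joint): captive clamp screw of the pocket at the carrier's y -50 mm, rad. At 0 its 8 mm wide, 24 mm long steel tab points along the carrier's +x over the cube's top (1.5 mm above it) and keeps the cube in. Positive is anticlockwise seen from above; a quarter turn (1.57) swings the tab clear; stop at 1.75. Starts between 0 and 0.25; turns stiffly (0.05 N m) and stays where it is left.
- screw_b (a point): on that screw's axis, at the tab's upper face (61.5 mm above the carrier's underside), on which the key's foot rests when fully on. Above it stand a square drive, 20 mm wide and 9 mm high, sides parallel to this frame's x and y, and a 5 mm cone on top. x points along the tab and turns with it; z up.
- key: steel socket key standing upright in its stand, 106 mm high, about 140 g, loose. Origin: centre of its foot, z up. Foot: a square block 34 mm wide, 24 mm high, with a square socket 24 mm wide and 18 mm deep from below, sides along x and y (it fits the drive in any of four quarter turns, with about 0.23 rad either way of play). Then a 12 mm shaft, and from 62 to 106 mm a flat black grip, 36 mm (x) wide and 14 mm (y) thick: the fingers close along its y.
- key_stand: fixed grey plastic block, 80 x 80 x 30 mm, for the key: square hole 41 mm wide, chamfered, 22 mm deep, in the middle of its top. Origin: centre of its underside, z up; the hole's floor is 8 mm above the origin, its sides along x and y.
- camera_stand: fixed inspection camera: white foot (x -20 to 80, y -50 to 50 mm from the origin, 12 mm high) with a steel column at x 55 mm, 322 mm high, on which the camera head sits at a height that varies. Origin: underside; the camera looks along its -x. The head, 44 mm wide and high, reaches from the lens 105 mm back (along +x).
- lens (a point): centre of the camera's front lens (lens barrel 34 mm across), 180 to 260 mm above the bench; 36 mm ahead (-x) of the camera stand's origin. The camera looks level along this frame's -x; z up.
- petri_dish: closed clear petri dish, 62 mm across, 16 mm high; loose bystander, stays where it is. Origin: centre of its underside.
- objective: steel microscope objective standing upright, 30 mm across, 46 mm high; loose bystander, stays where it is. Origin: centre of its underside.
- slide_box: white microscope-slide box, 87 x 102 x 34 mm high; loose bystander, stays where it is. Origin: centre of its underside.
- jar: small amber glass jar, 48 mm across, 65 mm high; loose bystander, stays where it is. Origin: centre of its underside.
- bottle: small white plastic bottle, 44 mm across, 85 mm high; loose bystander, stays where it is. Origin: centre of its underside.
- screwdriver: small screwdriver with a black handle, lying flat; loose bystander, stays where it is. Origin: underneath it; it lies along its x, handle to -x.

How it is judged:
By the outcome, as a careful person would: the job done as asked, in the order asked, and still so for the second after the job is handed in, while the arm keeps its last pose, push and grip.
It also fails if it takes over 58 s, if anything falls off the work surface, if the arm or the gripper's body presses on something with over 40 N, if the wrist force passes 120 N, or if a joint passes its speed limit or range.

## Robot

A 6-joint arm with a two-finger parallel gripper is mounted at the origin on the work surface. World frame = base frame: x ahead of the robot, y to its left, z up, the work surface at z = 0. Lengths are in m, angles in rad, forces in N, time in s.
With the tool pointing down it reaches from about 0.325 to 0.9 m from the base axis. Payload 6.1 kg.
Tool frame: the origin (TCP) lies midway between the tips of the shut fingers; the grasp point (between the pads) lies 19 mm behind it; z points along the fingers, y is the direction in which the jaws open and shut (so a half turn about z gives the same grasp; the last joint's range is limited). The gripper opens to 85 mm and grips with 20 to 120 N. Pads are 22 mm wide; open, the fingers measure 114 mm over their backs; the gripper's body (76 mm by 85 mm) begins 54 mm behind the grasp point. The pads swing forward as they close: fully open they stand 13 mm farther back than shut.
Start: joints at [1.144, 0.22, 1.526, -0, 1.395, -0.126], TCP at [0.185, 0.597, 0.231] pointing down, gripper open.
Joint ranges: [-2.98, 2.98], [-0.91, 2.08], [0.09, 2.57], [-1.24, 4.39], [0.2, 2.65], [-2.68, 2.68]. Speed limits (rad/s): [2.57, 2.57, 3.01, 3.14, 3.14, 3.14].

## Interface

Orientations are given as a unit quaternion [w, x, y, z].
In Python, from bench import ctrl gives the robot as it stands. Calls block until the motion is done:
- ctrl.move_to(position, orientation): joint-space move of the TCP to a pose.
- ctrl.move_l(position, orientation=None, max_speed=0.15, max_force=None): straight line of the TCP; orientation=None keeps the orientation; max_speed is the mean speed in m/s. With max_force (N) it stops when the force on the tool has changed by that much, and returns True; else False.
- ctrl.move_joints(angles): joint-space move.
- ctrl.move_gripper(opening): opening from 0.0 (shut) to 1.0 (fully open); the grip force is fixed at half the most; returns when the fingers have stopped.
- ctrl.hold(seconds).
- ctrl.solve_ik(position, orientation): joint angles nearest the present ones, or None.
- ctrl.get_state(): the state.
- ctrl.capture(name): name is "scene" or "top" or "wrist"; returns (picture, depth): 400x640x3 uint8, blue, green, red; 400x640 float32, m along the optical axis (not along the pixel's ray), 0 where there is no reading.
- ctrl.camera_params(name): a dict with "intrinsics" (3x3 intrinsics, pixels), "cam_to_world" (4x4, takes a point from camera to world coordinates). Camera axes: x right, y up, looking along -z (the intrinsics and any distortion apply to the point x, -y, -z); pixel columns grow to the right and rows downward; lengths in m; the calibration is good to about 2 mm. A picture is of the moment at which its call begins: read the wrist's pose just before it. camera_params takes no time and is no camera call; for the wrist camera it gives the pose at the moment of the call.
A pose or a line that the arm cannot do raises ctrl.MotionError and nothing moves.
- ctrl.hand_in(): hands the job in, once; it reports no verdict.
The state is a dict: "clock": time; "joints": joint angles; "joint_velocities": joint speeds; "joint_efforts": joint torques, N m; "ee_pos": TCP position; "ee_rot": TCP orientation; "force": force on the tool from outside, world axes, zero at the start; "wrist_torque": the same for the moment, N m; "gripper_width": opening from 0.0 (shut) to 1.0 (fully open).
Only numpy, scipy, OpenCV 4.12 (cv2) and the standard library are available. Lean on these libraries where they do the work, as an engineer would, in place of code of your own. Each camera call takes 0.05 s, during which the arm holds its last target. There are 200 camera calls.

## Working session

There is one attempt and no reset: what is moved stays moved. The work goes in short steps, each a Python script; the robot and the scene stay as the last script left them, time stands still between calls to the robot, and variables do not carry over. Pictures are saved under pics/ and viewed, about 8 in all and at most 12, crops included, and the job is handed in when it is done.

```bash
ls; mkdir -p pics
python3 - <<'E'
from bench import ctrl
import cv2,numpy as np
np.set_printoptions(precision=4,suppress=True)
for n in ("scene","top"):
    im,d=ctrl.capture(n); p=ctrl.camera_params(n); print(n,p["intrinsics"],p["cam_to_world"],{k:v for k,v in p.items() if k not in("intrinsics","cam_to_world")})
    cv2.imwrite(f"pics/{n}0.png",im); np.save(f"pics/{n}0.npy",d)
print(ctrl.get_state())
E
```

```text
pics
scene [[379.4663   0.     316.9417]
 [  0.     379.4663 201.6495]
 [  0.       0.       1.    ]] [[ 0.5373 -0.6544  0.5321  1.1231]
 [ 0.8432  0.4034 -0.3553 -0.2868]
 [ 0.0179  0.6396  0.7685  0.888 ]
 [ 0.      0.      0.      1.    ]] {}
top [[386.1486   0.     322.2679]
 [  0.     386.1486 195.1926]
 [  0.       0.       1.    ]] [[ 0.0108  0.9895 -0.1443  0.4323]
 [-0.9993  0.0156  0.0325  0.0679]
 [ 0.0344  0.1439  0.989   1.206 ]
 [ 0.      0.      0.      1.    ]] {}
{'clock': 0.1, 'joints': array([ 1.1439,  0.2211,  1.5275,  0.    ,  1.3947, -0.1261]), 'joint_velocities': array([-0.001 , -0.0007, -0.0031, -0.001 ,  0.0007,  0.0002]), 'joint_efforts': array([  0.0009, -49.8247, -39.0547,  -0.    ,   0.0056,  -0.    ]), 'ee_pos': array([0.1849, 0.5964, 0.2303]), 'ee_rot': array([-0.0002,  0.1498,  0.9887, -0.0008]), 'force': array([ 0.4002,  0.6984, -0.0716]), 'wrist_torque': array([-0.0058, -0.0509,  0.0257]), 'gripper_width': 0.9978834392759186}
```

View pics/scene0.png

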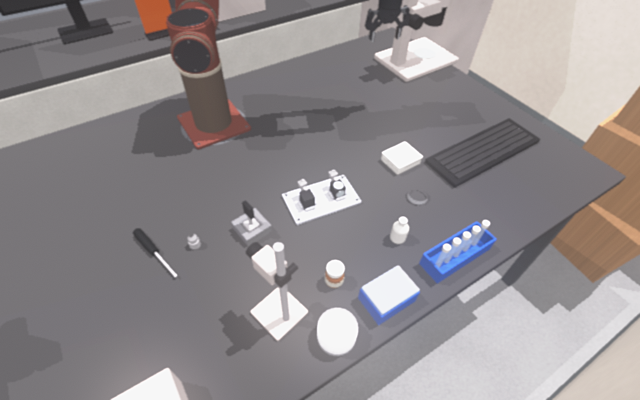

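View pics/top0.png

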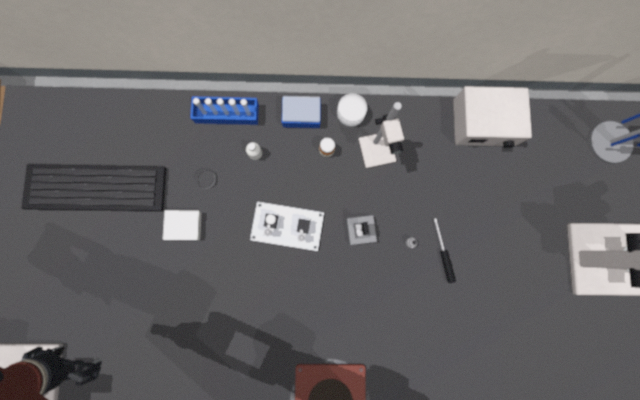

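Scene: carrier with its clamps on the robot's side. The windowed cube is the left one in the top view (270,222), so it sits at world +y. The key is at (362,230), the camera head at (394,138), the objective at (411,242) and the screwdriver at (444,252). I'll get rough positions and the wrist camera's mount.

```bash
cat > h.py <<'E'
from bench import ctrl
import cv2,numpy as np
from scipy.spatial.transform import Rotation as R
np.set_printoptions(precision=4,suppress=True)
def ray(P,u,v):
    K,T=P["intrinsics"],np.array(P["cam_to_world"]); d=np.array([(u-K[0,2])/K[0,0],-(v-K[1,2])/K[1,1],-1.])
    return T[:3,3],T[:3,:3]@d
def at_z(P,u,v,z):
    o,d=ray(P,u,v); return o+d*(z-o[2])/d[2]
def proj(P,X):
    K,T=P["intrinsics"],np.array(P["cam_to_world"]); c=(np.atleast_2d(X)-T[:3,3])@T[:3,:3]
    return np.c_[K[0,0]*c[:,0]/-c[:,2]+K[0,2],K[1,1]*-c[:,1]/-c[:,2]+K[1,2]]
def tri(obs):  # [(P,(u,v)),...] -> point, residual m
    A=np.zeros((3,3));b=np.zeros(3);L=[]
    for P,(u,v) in obs:
        o,d=ray(P,u,v);d=d/np.linalg.norm(d);M=np.eye(3)-np.outer(d,d);A+=M;b+=M@o;L.append((o,M))
    X=np.linalg.solve(A,b); return X,[round(float(np.linalg.norm(M@(X-o))),4) for o,M in L]
def down(yaw):  # tool down; jaw (tool y) axis at world angle yaw
    y=np.array([np.cos(yaw),np.sin(yaw),0]);z=np.array([0,0,-1.]);x=np.cross(y,z)
    q=R.from_matrix(np.c_[x,y,z]).as_quat(); return np.r_[q[3],q[:3]]
def rm(q): return R.from_quat([q[1],q[2],q[3],q[0]]).as_matrix()
E
python3 - <<'E'
from h import *
P=ctrl.camera_params("top");d=np.load("pics/top0.npy")
for n,u,v in [("carrier c",288,226),("filt",270,219),("blank",304,226),("key",361,229),("stand",352,240),("camhead",394,130),("lens",397,146),("foot",370,150),("jar",327,148),("bottle",254,151),("obj",411,242),("sd",444,252),("box",182,226),("dish",206,179)]:
    o,r=ray(P,u,v); print(n,o+r*d[v,u])
s=ctrl.get_state();T=ctrl.camera_params("wrist");C=np.array(T["cam_to_world"])
E=rm(s["ee_rot"]);print(T["intrinsics"]);print(E.T@C[:3,:3],E.T@(C[:3,3]-s["ee_pos"]))
E
```

```text
carrier c [0.509  0.1333 0.0107]
filt [0.5265 0.185  0.0524]
blank [0.5065 0.0833 0.0602]
key [ 0.5    -0.0868  0.0553]
stand [ 0.468  -0.063   0.0268]
camhead [ 0.7485 -0.1496  0.2389]
lens [ 0.7064 -0.1575  0.2361]
foot [ 0.7548 -0.1224  0.012 ]
jar [0.7442 0.0175 0.0649]
bottle [0.731  0.2384 0.0626]
obj [ 0.4636 -0.2398  0.0426]
sd [ 0.4348 -0.3453  0.0259]
box [0.5034 0.4486 0.0346]
dish [0.6539 0.3944 0.0004]
[[302.7802   0.     317.999 ]
 [  0.     302.7802 197.0283]
 [  0.       0.       1.    ]]
[[-0.      0.9447  0.3279]
 [ 1.      0.0002 -0.0005]
 [-0.0005  0.3279 -0.9447]] [ 0.0849  0.     -0.1419]
```

Run:
```python
from h import *
import pickle
D={}
def tilt(a):
    M=rm(down(np.pi/2)); return None
q=down(-np.pi/2) 
if rm(q)[0,0]>0: q=down(np.pi/2)
M=R.from_euler('y',-0.6).as_matrix()@rm(q)
x=R.from_matrix(M).as_quat(); qt=np.r_[x[3],x[:3]]
print(M[:,2])
for n,p,o in [("w1",[.5,.13,.23],q),("w2",[.5,.03,.23],q),("w3",[.5,-.09,.25],q),("w4",[.47,-.19,.28],qt),("w5",[.47,-.09,.28],qt)]:
    ctrl.move_to(p,o); ctrl.hold(.15)
    P=ctrl.camera_params("wrist");im,d=ctrl.capture("wrist");D[n]=(P,d,im);cv2.imwrite(f"pics/{n}.png",im)
    print(n,ctrl.get_state()["ee_pos"],ctrl.get_state()["joints"],ctrl.get_state()["clock"])
pickle.dump(D,open("pics/D.pkl","wb"))
I=[D[k][2] for k in("w1","w2","w3","w4")]
cv2.imwrite("pics/quad.png",cv2.resize(np.vstack([np.hstack(I[:2]),np.hstack(I[2:])]),(800,500),interpolation=cv2.INTER_AREA))
```

```text
[ 0.5646  0.     -0.8253]
w1 [0.4999 0.1306 0.23  ] [ 0.1029 -0.0394  1.807   0.0001  1.374  -1.469 ] 2.325
w2 [0.5   0.031 0.23 ] [-0.0958 -0.0788  1.8446  0.0003  1.3758 -1.6681] 3.0083
w3 [ 0.5    -0.0887  0.2497] [-0.3311 -0.0748  1.8037  0.0002  1.4133 -1.904 ] 3.7667
w4 [ 0.471  -0.1888  0.2801] [-0.8237 -0.5288  2.2065  0.4889  1.0848 -2.5455] 4.625
w5 [ 0.4702 -0.0907  0.2799] [-0.5798 -0.6828  2.2946  0.366   1.0409 -2.257 ] 5.3083
```

View pics/quad.png

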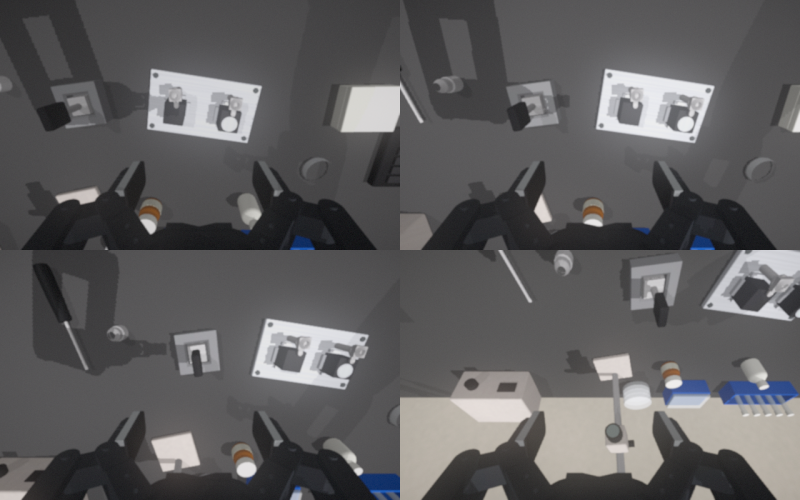

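Wrist views show everything unobstructed. Next: plate corners by code, and an enlarged composite of the clamp and the key.

Run:
```python
from h import *
import pickle
D=pickle.load(open("pics/D.pkl","rb"))
def crop(k,x,y,w,h):
    c=D[k][2][y:y+h,x:x+w]; return np.clip(cv2.resize(c,(400,300),interpolation=cv2.INTER_CUBIC).astype(float)*1.3,0,255).astype(np.uint8)
cv2.imwrite("pics/comp1.png",np.vstack([np.hstack([crop("w1",320,130,100,75),crop("w2",410,130,100,75)]),np.hstack([crop("w1",60,120,120,90),crop("w3",260,120,120,90)])]))
def quad(k,box,thr,z):
    P,d,im=D[k];x0,y0,x1,y1=box
    g=cv2.cvtColor(im,cv2.COLOR_BGR2GRAY)[y0:y1,x0:x1];m=((g>thr)*255).astype(np.uint8)
    m=cv2.morphologyEx(m,cv2.MORPH_CLOSE,np.ones((5,5)))
    c=max(cv2.findContours(m,0,2)[0],key=cv2.contourArea);h=cv2.convexHull(c)
    pts=h[:,0]+[x0,y0]
    W=np.array([at_z(P,u,v,z)[:2] for u,v in pts],np.float32);r=cv2.minAreaRect(W)
    print(k,np.array(r[0]),np.array(r[1]),r[2],cv2.boxPoints(r).round(4).tolist())
for k,b in [("w1",(225,95,440,245)),("w2",(305,95,520,245)),("w3",(390,95,600,245))]: quad(k,b,120,.012)
print("foot");
for k,b in [("w3",(230,280,340,380)),("w4",(300,160,420,215)),("w5",(0,150,639,215))]:
    try: quad(k,b,110,.012)
    except Exception as e: print(e)
```

```text
w1 [0.5089 0.1378] [0.2107 0.122 ] 81.47917938232422 [[0.43290001153945923, 0.04270000010728836], [0.553600013256073, 0.02459999918937683], [0.5849000215530396, 0.2329999953508377], [0.4641999900341034, 0.25110000371932983]]
w2 [0.5089 0.1374] [0.2124 0.1242] 81.33436584472656 [[0.43149998784065247, 0.04179999977350235], [0.5543000102043152, 0.023099999874830246], [0.5863000154495239, 0.23309999704360962], [0.4634999930858612, 0.251800000667572]]
w3 [0.5098 0.1412] [0.2228 0.1227] 81.39634704589844 [[0.4325000047683716, 0.04019999876618385], [0.5537999868392944, 0.021900000050663948], [0.5871000289916992, 0.24220000207424164], [0.4657999873161316, 0.2606000006198883]]
foot
w3 [ 0.7591 -0.1435] [0.1156 0.1036] 13.331850051879883 [[0.6909000277519226, -0.10639999806880951], [0.7148000001907349, -0.20720000565052032], [0.8273000121116638, -0.18060000240802765], [0.8033999800682068, -0.07970000058412552]]
w4 [ 0.7661 -0.1426] [0.1416 0.1052] 13.151312828063965 [[0.6851999759674072, -0.10750000178813934], [0.7091000080108643, -0.20999999344348907], [0.847000002861023, -0.1777999997138977], [0.8230999708175659, -0.07530000060796738]]
w5 [ 0.7648 -0.142 ] [0.1375 0.1061] 13.279500007629395 [[0.6858000159263611, -0.10610000044107437], [0.710099995136261, -0.2093999981880188], [0.8439000248908997, -0.1777999997138977], [0.819599986076355, -0.07450000196695328]]
```

View pics/comp1.png

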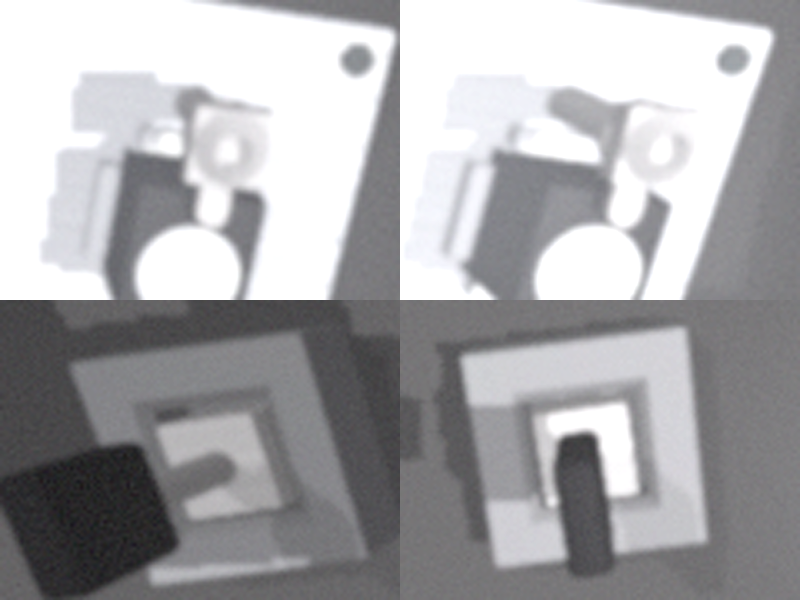

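Clamp a: cone tip at w1 (377.1,167.1) and w2 (475.1,167.1), tab nearly along the carrier's x. The key's grip lies along x in w3. I'll triangulate these, check them against the model, and use depth for the grip top, stand and camera head.

Run:
```python
from h import *
import pickle
D=pickle.load(open("pics/D.pkl","rb"))
P1,P2,P3=[D[k][0] for k in("w1","w2","w3")]
c=lambda x,y,s,ox,oy:((x+.5)/s-.5+ox,(y+.5)/s-.5+oy)
print("cone",tri([(P1,c(230,150,4,320,130)),(P2,c(262,150,4,410,130))]))
print("tabend",tri([(P1,c(212,222,4,320,130)),(P2,c(227,222,4,410,130))]))
print("window top c",tri([(P1,c(188,278,4,320,130)),(P2,c(188,278,4,410,130))]))
# stand top corners
s=10/3
for a,b in [((72,365),(62,355)),((302,332),(288,327)),((367,556),(307,541)),((150,583),(97,567))]:
    print("stand",*tri([(P1,c(*a,s,60,120)),(P3,c(*[b[0],b[1]-0],s,260,120))])) if 0 else print("stand",*tri([(P1,c(a[0],a[1]-300,s,60,120)),(P3,c(b[0],b[1]-300,s,260,120))]))
def cloud(k):
    P,d,im=D[k];v,u=np.nonzero(d>0);K,T=P["intrinsics"],np.array(P["cam_to_world"]);z=d[v,u]
    X=np.c_[(u-K[0,2])/K[0,0]*z,-(v-K[1,2])/K[1,1]*z,-z]@T[:3,:3].T+T[:3,3];return X
def top(k,lo,hi,xy,r):
    X=cloud(k);m=(X[:,2]>lo)&(X[:,2]<hi)&(np.hypot(X[:,0]-xy[0],X[:,1]-xy[1])<r);Y=X[m]
    if len(Y)<5: print(k,"none");return
    q=cv2.minAreaRect(Y[:,:2].astype(np.float32));print(k,len(Y),"zmed",np.median(Y[:,2]),np.array(q[0]),np.array(q[1]),q[2])
for k in("w1","w2","w3"):
    print("grip");top(k,.108,.125,(.5,-.087),.05)
    print("stand");top(k,.025,.035,(.49,-.08),.07)
    print("foot");top(k,.036,.05,(.49,-.08),.04)
for k in("w3","w4","w5"):
    X=cloud(k);m=(X[:,2]>.15)&(X[:,0]>.66)&(X[:,0]<.87)&(abs(X[:,1]+.14)<.12);Y=X[m]
    print("head",k,len(Y),Y.min(0) if len(Y) else 0,Y.max(0) if len(Y) else 0)
    top(k,.008,.016,(.765,-.142),.08)
im=D["w4"][2][235:400,420:570] if 0 else None
A=D["w4"][2][255:385,435:565];B=D["w5"][2]
cv2.imwrite("pics/cam.png",np.hstack([cv2.resize(D["w4"][2][260:400,270:470],(400,280),interpolation=cv2.INTER_CUBIC),cv2.resize(B[260:400,160:360],(400,280),interpolation=cv2.INTER_CUBIC)]))
cv2.imwrite("pics/cam5.png",B)
```

```text
cone (array([0.4873, 0.1911, 0.0709]), [0.0, 0.0])
tabend (array([0.5087, 0.1891, 0.0636]), [0.0, 0.0])
window top c (array([0.5272, 0.1849, 0.0558]), [0.0, 0.0])
stand [ 0.4651 -0.1355  0.0284] [0.0005, 0.0005]
stand [ 0.4545 -0.0554  0.0293] [0.0001, 0.0001]
stand [ 0.5333 -0.0459  0.0304] [0.0002, 0.0002]
stand [ 0.5434 -0.1251  0.0314] [0.0003, 0.0003]
grip
w1 702 zmed 0.11290387640380367 [ 0.5004 -0.0909] [0.036  0.0153] 10.23785400390625
stand
w1 3834 zmed 0.02952833515876399 [ 0.5    -0.0915] [0.0804 0.0817] 7.486019611358643
foot
w1 94 zmed 0.043438146576078585 [ 0.4992 -0.0885] [0.0119 0.0064] 25.357200622558594
grip
w2 634 zmed 0.11301274530145408 [ 0.5005 -0.0912] [0.0359 0.0139] 8.82300853729248
stand
w2 3431 zmed 0.029601800887922358 [ 0.5001 -0.0917] [0.0805 0.0809] 7.382380962371826
foot
w2 56 zmed 0.0430100547468574 [ 0.4982 -0.0893] [0.0117 0.0056] 43.34223175048828
grip
w3 512 zmed 0.11323598671360238 [ 0.5006 -0.0919] [0.0359 0.0138] 8.553855895996094
stand
w3 3377 zmed 0.02962494257862247 [ 0.5    -0.0917] [0.0805 0.0802] 7.2525553703308105
foot
w3 none
head w3 0 0 0
w3 3178 zmed 0.011704839567840353 [ 0.7582 -0.1454] [0.101  0.0998] 13.499274253845215
head w4 2218 [ 0.689  -0.1767  0.1501] [ 0.7838 -0.1045  0.2796]
w4 1831 zmed 0.012277772539338094 [ 0.7578 -0.146 ] [0.1015 0.0997] 13.205524444580078
head w5 2575 [ 0.6889 -0.1765  0.1501] [ 0.7864 -0.1037  0.2791]
w5 1829 zmed 0.012178161300093526 [ 0.7579 -0.1456] [0.1009 0.1   ] 13.538994789123535
```

View pics/cam.png

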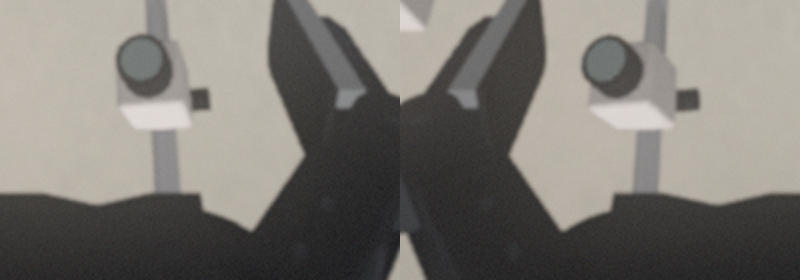

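Depth and triangulation agree: stand top 0.0295, grip top 0.113, carrier yaw −8.5°, and stand yaw 7.4°, key yaw 8.7°. In the crop the lens is at w4 (341,289) and w5 (263,289). Next I'll refine the lens and screw from depth, then take the key.

Run:
```python
from h import *
import pickle
D=pickle.load(open("pics/D.pkl","rb"))
def cloud(k):
    P,d,im=D[k];v,u=np.nonzero(d>0);K,T=P["intrinsics"],np.array(P["cam_to_world"]);z=d[v,u]
    return np.c_[(u-K[0,2])/K[0,0]*z,-(v-K[1,2])/K[1,1]*z,-z]@T[:3,:3].T+T[:3,3]
a=np.radians(13.4);ax=np.array([np.cos(a),np.sin(a)]);ay=np.array([-ax[1],ax[0]])
L0=np.array([.758,-.1457])-.066*ax;print("lens xy from foot",L0)
print("lens tri",tri([(D["w4"][0],(341,289)),(D["w5"][0],(263,289))]))
for k in("w4","w5"):
    X=cloud(k);X=X[X[:,2]>.14];s=(X[:,:2]-L0)@ax;t=(X[:,:2]-L0)@ay
    m=(abs(t)<.04)&(s>-.02)&(s<.1);X,s,t=X[m],s[m],t[m];print("s min",np.percentile(s,[0,1,5,10]))
    f=s<s.min()+.012;print("front",f.sum(),"t",t[f].min(),t[f].max(),"z",X[f,2].min(),X[f,2].max())
    hd=(s>.045)&(s<.1)&(X[:,2]>.16);print("head t",t[hd].min(),t[hd].max(),"z",np.percentile(X[hd,2],[1,99]))
c=np.radians(-8.55);cx=np.array([np.cos(c),np.sin(c)]);cy=np.array([-cx[1],cx[0]])
for k in("w1","w2"):
    X=cloud(k);O=np.array([.5089,.1376])+.006*cx;p=np.c_[(X[:,:2]-O)@cx,(X[:,:2]-O)@cy,X[:,2]]
    for sg in(1,-1):
        for nm,lo,hi,b in[("drive",.068,.0745,(-.055,-.02)),("tab",.0585,.0645,(-.022,-.002)),("cubetop",.052,.0575,(-.024,.024))]:
            m=(p[:,2]>lo)&(p[:,2]<hi)&(p[:,0]>b[0])&(p[:,0]<b[1])&(abs(sg*p[:,1]-.05)<.024);q=p[m]
            if len(q)<4: print(k,sg,nm,len(q));continue
            r=cv2.minAreaRect(q[:,:2].astype(np.float32));e=""
            if nm=="tab": e=np.polyfit(q[:,0],q[:,1],1)
            print(k,sg,nm,len(q),q.mean(0),np.array(r[0]),np.array(r[1]),r[2],e)
```

```text
lens xy from foot [ 0.6938 -0.161 ]
lens tri (array([ 0.6934, -0.1592,  0.2165]), [0.0002, 0.0002])
s min [-0.0026 -0.0014 -0.0006 -0.0001]
front 598 t -0.01638867997697105 0.01672970835699583 z 0.20092533438649712 0.23418691265716815
head t -0.020700111562618348 0.03480867737350573 z [0.1614 0.2789]
s min [-0.0023 -0.0011 -0.0004  0.0001]
front 595 t -0.016281134840470748 0.01713730375043906 z 0.2011307472817455 0.2340108626562485
head t -0.02043625845695692 0.03544848570365255 z [0.1615 0.2783]
w1 1 drive 370 [-0.0356  0.049   0.0711] [-0.0351  0.0495] [0.0202 0.0203] 3.213000774383545 
w1 1 tab 70 [-0.0172  0.0502  0.0611] [-0.0172  0.0505] [0.0103 0.0078] 10.755569458007812 [0.1093 0.0521]
w1 1 cubetop 1025 [0.0006 0.0479 0.0558] [0.0007 0.0486] [0.0401 0.0361] 0.14968019723892212 
w1 -1 drive 387 [-0.0354 -0.0503  0.071 ] [-0.035  -0.0506] [0.0196 0.0202] 8.942201614379883 
w1 -1 tab 72 [-0.0171 -0.0473  0.0609] [-0.0169 -0.0473] [0.0101 0.0075] 5.796069622039795 [ 0.0294 -0.0468]
w1 -1 cubetop 1103 [ 0.0013 -0.0506  0.0555] [ 0.0012 -0.0506] [0.04   0.0361] 0.080394446849823 
w2 1 drive 375 [-0.0354  0.0485  0.071 ] [-0.0351  0.0495] [0.0203 0.0214] 1.8984956741333008 
w2 1 tab 79 [-0.0171  0.0498  0.0609] [-0.0168  0.0502] [0.0094 0.01  ] 88.0206298828125 [0.1128 0.0518]
w2 1 cubetop 1044 [0.0007 0.047  0.0558] [0.0008 0.0484] [0.0369 0.04  ] 89.79026794433594 
w2 -1 drive 377 [-0.0353 -0.0508  0.0709] [-0.035  -0.0504] [0.0198 0.0201] 8.717280387878418 
w2 -1 tab 73 [-0.017  -0.0479  0.0609] [-0.017 -0.048] [0.0106 0.0073] 12.858929634094238 [ 0.1193 -0.0459]
w2 -1 cubetop 1103 [ 0.0014 -0.0512  0.0555] [ 0.0014 -0.0507] [0.04  0.036] 0.11738435924053192
```

Run:
```python
from h import *
# flipped grasp: tool x = +world x ; jaw along key y
k=np.radians(8.7); q=down(k-np.pi/2)
if rm(q)[0,0]<0: q=down(k+np.pi/2)
p=np.array([.5004,-.0915,.073])
ctrl.move_to(p+[0,0,.1],q); print(ctrl.get_state()["joints"])
ctrl.move_gripper(.7)
print(ctrl.move_l(p,max_speed=.15,max_force=15))
ctrl.move_gripper(0.0); s=ctrl.get_state(); print(s["gripper_width"],s["ee_pos"],s["force"],s["clock"])
ctrl.move_l(p+[0,0,.13],max_speed=.15); s=ctrl.get_state(); print(s["gripper_width"],s["ee_pos"],s["force"],s["clock"])
```

```text
[-0.3362 -0.0088  1.887   0.0001  1.2632  1.0826]
False
0.15977025309799467 [ 0.5011 -0.0917  0.0739] [ 0.1007 -0.6139  4.3657] 9.7917
0.152615727060814 [ 0.4996 -0.0912  0.2016] [ 0.2945 -0.2683 -2.4749] 10.8083
```

Key held (opening 13 mm). Lens is at (0.6935, −0.1608, 0.2175), yaw 13.4°. Screw a is at about 0.05 rad. Next: fit the key on the drive.

```bash
cat >> h.py <<'E'
c=np.radians(-8.55);cx=np.array([np.cos(c),np.sin(c)]);cy=np.array([-cx[1],cx[0]])
O=np.array([.5089,.1376])+.006*cx
SA=O-.0353*cx+.0496*cy
def qk(k):
    q=down(k-np.pi/2); return q if rm(q)[:2,0]@[np.cos(k),np.sin(k)]>0 else down(k+np.pi/2)
def show(m=""):
    s=ctrl.get_state();print(m,"pos",s["ee_pos"],"F",s["force"],"T",s["wrist_torque"],"w",round(s["gripper_width"],3),"j",s["joints"],"t",round(s["clock"],2))
E
python3 - <<'E'
from h import *
print(SA)
k0=c+.05
ctrl.move_to([*SA,.205],qk(k0)); ctrl.hold(.2); show()
im,d=ctrl.capture("wrist")
print(ctrl.move_l([*SA,.150],max_speed=.1,max_force=10)); show()
print(ctrl.move_l([*SA,.1285],max_speed=.05,max_force=10)); show()
cv2.imwrite("pics/ins.png",ctrl.capture("wrist")[0])
E
```

```text
[0.4873 0.191 ]
 pos [0.4877 0.1898 0.2049] F [ 0.6253  0.2606 -2.3214] T [0.0203 0.0552 0.0547] w 0.159 j [ 0.2206 -0.0027  1.8189 -0.0002  1.3255  1.8925] t 12.1
False
 pos [0.4876 0.1911 0.1504] F [ 1.4886 -0.689  -1.4045] T [0.0177 0.0277 0.0177] w 0.156 j [ 0.2228  0.0523  1.8703 -0.      1.2186  1.8928] t 12.85
False
 pos [0.4871 0.191  0.1282] F [ 0.4349  0.5242 -1.97  ] T [-0.0301  0.0262  0.005 ] w 0.15 j [0.2228 0.0783 1.8878 0.     1.176  1.8928] t 13.43
```

Run:
```python
from h import *
for a in [.15,.25,.35,.6,.9,1.2,1.5,1.7,1.79]:
    b=ctrl.move_l([*SA,.1285],qk(c+a),max_speed=.1); s=ctrl.get_state(); print(a,b,s["ee_pos"],s["force"],"Tz",s["wrist_torque"],round(s["gripper_width"],3),round(s["joints"][5],3),round(s["clock"],2))
ctrl.hold(.3);show()
```

```text
0.15 False [0.4873 0.191  0.1285] [ 0.3072  0.7049 -2.1574] Tz [-0.0246  0.0004  0.0238] 0.157 1.795 13.73
0.25 False [0.4873 0.191  0.1286] [ 0.3471  0.3171 -1.8386] Tz [ 0.0719 -0.0058 -0.0077] 0.156 1.697 13.98
0.35 False [0.4875 0.1911 0.1286] [ 0.5287  1.4321 -1.712 ] Tz [ 0.1475 -0.184  -0.0104] 0.155 1.598 14.23
0.6 False [0.4874 0.1912 0.1286] [ 1.3389  1.5677 -2.1407] Tz [ 0.2687 -0.2027 -0.014 ] 0.159 1.348 14.63
0.9 False [0.4874 0.1912 0.1286] [ 1.8966  1.5035 -1.3965] Tz [ 0.3705 -0.1714 -0.0144] 0.154 1.048 15.08
1.2 False [0.4873 0.1912 0.1286] [ 1.0711  2.2511 -1.0148] Tz [ 0.5512 -0.1439 -0.0176] 0.156 0.748 15.53
1.5 False [0.4872 0.1912 0.1285] [0.7622 2.7513 0.0156] Tz [ 0.5752 -0.0328  0.0375] 0.158 0.448 15.98
1.7 False [0.4872 0.1911 0.1285] [ 0.4009  2.9043 -1.3542] Tz [0.6504 0.015  0.0064] 0.156 0.248 16.33
1.79 False [0.4872 0.1911 0.1285] [ 0.3242  3.4272 -0.4681] Tz [ 0.6925  0.0794 -0.0129] 0.151 0.158 16.58
 pos [0.4872 0.1911 0.1285] F [-0.7113  3.4566  0.2223] T [ 0.7883  0.0809 -0.0397] w 0.155 j [0.2229 0.0779 1.8877 0.0002 1.1761 0.1543] t 16.88
```

Run:
```python
from h import *
import pickle
ctrl.move_l([*SA,.1285],qk(c+1.57),max_speed=.1);show()
print(ctrl.move_l([*SA,.205],max_speed=.1,max_force=10));show()
ctrl.move_to([.47,.03,.24],qk(c));ctrl.hold(.15);show()
P=ctrl.camera_params("wrist");im,d=ctrl.capture("wrist");pickle.dump((P,d,im),open("pics/c1.pkl","wb"))
cv2.imwrite("pics/c1.png",im)
v,u=np.nonzero(d>0);K,T=P["intrinsics"],np.array(P["cam_to_world"]);z=d[v,u]
X=np.c_[(u-K[0,2])/K[0,0]*z,-(v-K[1,2])/K[1,1]*z,-z]@T[:3,:3].T+T[:3,3]
p=np.c_[(X[:,:2]-SA)@cx,(X[:,:2]-SA)@cy,X[:,2]]
m=(abs(p[:,2]-.0605)<.003)&(np.hypot(p[:,0],p[:,1])<.035)&(np.hypot(p[:,0],p[:,1])>.015);q=p[m]
print(len(q),q.mean(0),np.degrees(np.arctan2(*q.mean(0)[1::-1])))
m=(p[:,2]>.068)&(p[:,2]<.0745)&(np.hypot(p[:,0],p[:,1])<.02);r=cv2.minAreaRect(p[m][:,:2].astype(np.float32));print(r)
a,b=proj(P,[[*SA,.06]])[0];print(a,b)
```

```text
pos [0.4872 0.1904 0.1282] F [ 0.4828 -0.5954 -2.2687] T [ 0.0269 -0.0815  0.0185] w 0.152 j [ 0.2224  0.0782  1.888  -0.0011  1.1761  0.3701] t 17.25
False
 pos [0.4868 0.1909 0.2042] F [-0.2336 -0.5989 -1.5253] T [ 0.03   -0.0064 -0.0137] w 0.156 j [ 0.2228 -0.0023  1.8198 -0.0001  1.3254  0.3727] t 18.17
 pos [0.4699 0.0305 0.2397] F [-0.6252 -0.3127 -1.339 ] T [ 0.0085  0.0009 -0.0189] w 0.157 j [-0.1029 -0.1625  1.9022  0.0001  1.4025  1.6154] t 19.46
71 [0.0054 0.0161 0.0603] 71.64737156750334
((-0.0007122596725821495, 0.0008279904723167419), (0.02099214307963848, 0.0210588276386261), 87.80048370361328)
171.85108594104756 179.14851789377641
```

View pics/c1.png

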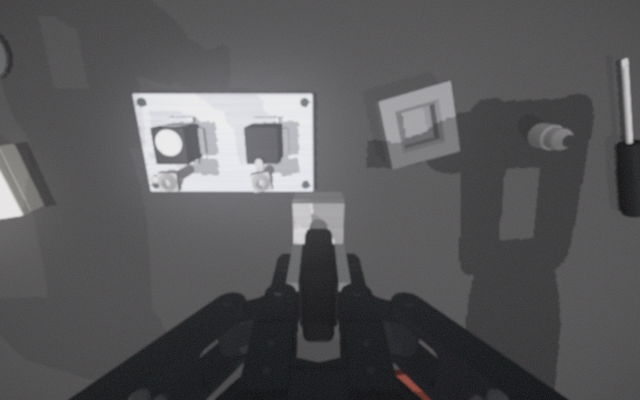

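The carrier is in view at upper left, with the key in hand at (318,270). The filter clamp at (168,181) no longer points over the cube; I'll enlarge it.

```bash
python3 -c "
import cv2
i=cv2.imread('pics/c1.png')[110:200,130:310];cv2.imwrite('pics/c1c.png',cv2.resize(i,(800,400),interpolation=cv2.INTER_CUBIC))"
```

```text
(no output)
```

View pics/c1c.png

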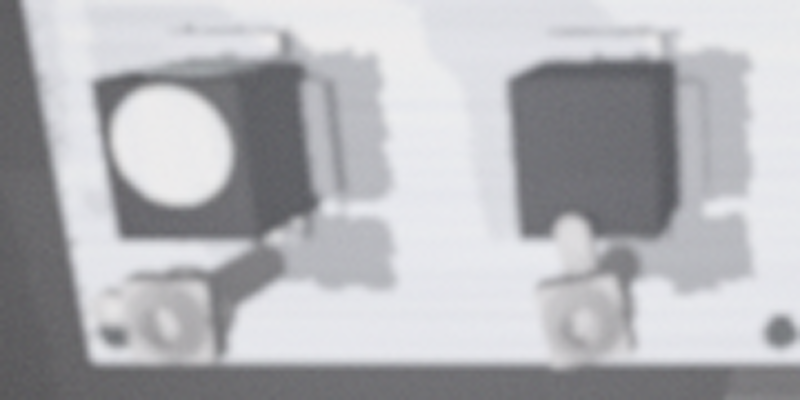

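Filter clamp tab now points to +y, clear of the cube (drive at about 1.53 rad). The blank's tab is still over its cube. Returning the key.

Run:
```python
from h import *
k=np.radians(7.6)
ctrl.move_to([.5004,-.0916,.19],qk(k));ctrl.hold(.15);show()
print(ctrl.move_l([.5004,-.0916,.085],max_speed=.12,max_force=12));show()
print(ctrl.move_l([.5004,-.0916,.0735],max_speed=.04,max_force=8));show()
```

```text
pos [ 0.5007 -0.0907  0.1906] F [-0.6664  0.4204 -1.479 ] T [-0.0207  0.01   -0.003 ] w 0.156 j [-0.3344 -0.0264  1.8701  0.0003  1.297   1.1026] t 20.26
False
 pos [ 0.5011 -0.0918  0.0859] F [-0.0794 -0.3797 -1.4399] T [ 0.0452 -0.0207  0.0045] w 0.157 j [-0.3361  0.1025  1.9512  0.      1.0863  1.102 ] t 21.28
True
 pos [ 0.501  -0.0919  0.0739] F [-0.5159 -0.1892  2.4467] T [ 0.0397  0.1217 -0.0031] w 0.153 j [-0.3362  0.1205  1.9577 -0.0001  1.0617  1.102 ] t 21.62
```

Run:
```python
from h import *
ctrl.move_gripper(.7); ctrl.move_l([.5004,-.0916,.2],max_speed=.2);show()
q=qk(c+np.pi)
ctrl.move_to([.51,.07,.23],q);ctrl.hold(.2);show()
P=ctrl.camera_params("wrist");im,d=ctrl.capture("wrist");cv2.imwrite("pics/k1.png",im)
v,u=np.nonzero(d>0);K,T=P["intrinsics"],np.array(P["cam_to_world"]);z=d[v,u]
X=np.c_[(u-K[0,2])/K[0,0]*z,-(v-K[1,2])/K[1,1]*z,-z]@T[:3,:3].T+T[:3,3]
def top(lo,hi,xy,r):
    m=(X[:,2]>lo)&(X[:,2]<hi)&(np.hypot(X[:,0]-xy[0],X[:,1]-xy[1])<r);Y=X[m];g=cv2.minAreaRect(Y[:,:2].astype(np.float32));print(len(Y),np.median(Y[:,2]),g)
top(.108,.125,(.5,-.09),.05);top(.025,.035,(.5,-.09),.06)
C=O+.05*cy; print("C",C)
top(.053,.0585,C+.003*cx,.028); 
B=O-.05*cy; top(.053,.0575,B+.003*cx,.028)
```

```text
pos [ 0.4997 -0.0914  0.1988] F [-0.319  -0.2167 -0.2593] T [ 0.0132  0.0188 -0.0248] w 0.705 j [-0.3362 -0.0336  1.8611 -0.      1.3163  1.102 ] t 22.92
 pos [0.51   0.0699 0.2299] F [-0.4055 -0.2173  0.3137] T [ 0.0244 -0.0009  0.0294] w 0.699 j [-0.0171 -0.0441  1.8116 -0.      1.3741 -1.4383] t 25.29
632 0.11294081490328728 ((0.5004594922065735, -0.0916069746017456), (0.03608964756131172, 0.014625362120568752), 9.102120399475098)
3504 0.029563650745678988 ((0.49990588426589966, -0.09159709513187408), (0.08028420805931091, 0.08205020427703857), 7.401713848114014)
C [0.5223 0.1862]
1201 0.05585727452663786 ((0.5226585268974304, 0.18454822897911072), (0.036082640290260315, 0.03934212028980255), 81.89036560058594)
1137 0.05556031364349395 ((0.508658230304718, 0.08693118393421173), (0.03505367040634155, 0.04002850875258446), 81.36146545410156)
```

View pics/k1.png

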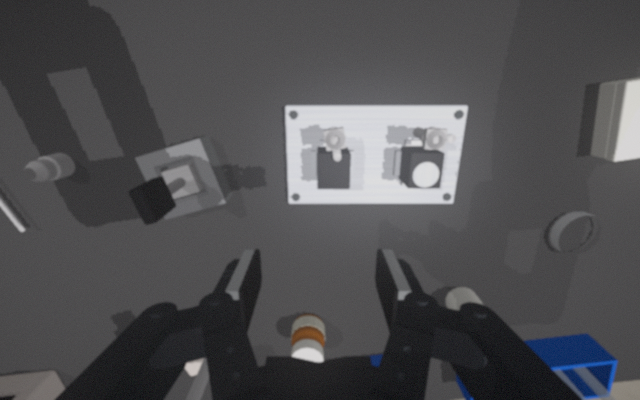

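Key upright in the stand, as it was. Both cubes measured. Now grasp the filter cube and lift.

Run:
```python
from h import *
q=qk(c+np.pi);p=np.array([.5225,.1848,.023])
ctrl.move_to(p+[0,0,.12],q)
print(ctrl.move_l(p+[0,0,.03],q,max_speed=.15,max_force=12),ctrl.move_l(p,q,max_speed=.06,max_force=10));show()
ctrl.move_gripper(0.);show()
print(ctrl.move_l(p+[0,0,.02],max_speed=.05,max_force=15));show()
ctrl.move_l(p+[0,0,.21],max_speed=.15);ctrl.hold(.2);show()
```

```text
False False
 pos [0.5223 0.1848 0.0227] F [1.0635 0.2717 0.5076] T [ 0.0186 -0.0367 -0.011 ] w 0.699 j [ 0.1977  0.3013  1.8579 -0.      0.9831 -1.2239] t 27.38
 pos [0.5231 0.185  0.0236] F [0.8485 0.4515 1.2825] T [ 0.0238 -0.0028  0.0305] w 0.411 j [ 0.1977  0.3001  1.8573  0.      0.9829 -1.2239] t 27.71
False
 pos [0.5226 0.1848 0.0433] F [ 0.161  -0.3066 -1.3375] T [0.0354 0.0481 0.0072] w 0.411 j [ 0.1977  0.2678  1.8527  0.      1.0206 -1.2239] t 28.26
 pos [0.5221 0.1847 0.2321] F [-0.2367  0.0538 -0.414 ] T [-0.0009  0.0209 -0.0407] w 0.408 j [ 0.1976  0.0514  1.7118  0.      1.3799 -1.2239] t 29.88
```

Run:
```python
from h import *
a=np.radians(13.4);ax=np.array([np.cos(a),np.sin(a)]);L=np.array([.6935,-.1608]);t=L-.12*ax;q=qk(a+np.pi)
ctrl.move_to([*(t-.04*ax),.25],q);show()
print(ctrl.move_l([*t,.2071],max_speed=.1,max_force=12));ctrl.hold(.5);show()
print("target",t,.2071, q, ctrl.get_state()["ee_rot"])
P=ctrl.camera_params("wrist");im,d=ctrl.capture("wrist");np.save("pics/f.npy",d)
S=ctrl.camera_params("scene");si,sd=ctrl.capture("scene")
def cloud(P,d):
    v,u=np.nonzero(d>0);K,T=P["intrinsics"],np.array(P["cam_to_world"]);z=d[v,u]
    return np.c_[(u-K[0,2])/K[0,0]*z,-(v-K[1,2])/K[1,1]*z,-z]@T[:3,:3].T+T[:3,3]
ay=np.array([-ax[1],ax[0]])
for n,X in(("wrist",cloud(P,d)),("scene",cloud(S,sd))):
    Y=np.c_[(X[:,:2]-L)@ax,(X[:,:2]-L)@ay,X[:,2]]
    m=(abs(Y[:,1])<.04)&(abs(Y[:,2]-.2175)<.04)&(Y[:,0]>-.16)&(Y[:,0]<.06);Q=Y[m]
    for lo,hi in[(-.16,-.09),(-.02,.02)]:
        k=Q[(Q[:,0]>lo)&(Q[:,0]<hi)]
        if len(k):print(n,lo,len(k),"min",k.min(0),"max",k.max(0),"med",np.median(k,0))
u=proj(S,[[*(t+.02*ax),.2175],[*L,.2175]]);print(u)
x,y=u.mean(0).astype(int)
A=cv2.resize(si[y-50:y+50,x-66:x+67],(400,300),interpolation=cv2.INTER_CUBIC)
cv2.imwrite("pics/fin.png",np.hstack([A,cv2.resize(im[100:400,120:520],(400,300))]));print(x-66,y-50)
```

```text
pos [ 0.538  -0.197   0.2499] F [ 0.5322  0.101  -1.8508] T [-0.0026 -0.0036 -0.0088] w 0.409 j [-0.4889  0.0849  1.6431  0.0005  1.414  -2.2941] t 31.3
False
 pos [ 0.5767 -0.1887  0.2073] F [-0.2477 -0.5357 -1.2996] T [-0.0196  0.0003  0.0013] w 0.41 j [-0.4461  0.1945  1.6021  0.      1.3446 -2.2506] t 32.53
target [ 0.5768 -0.1886] 0.2071 [ 0.     -0.1167  0.9932  0.    ] [ 0.0001 -0.1166  0.9932 -0.0001]
wrist -0.16 13208 min [-0.1414 -0.04    0.1945] max [-0.1005  0.04    0.2575] med [-0.1307  0.0002  0.2392]
scene -0.16 582 min [-0.141  -0.0356  0.1967] max [-0.0991  0.0382  0.2574] med [-0.1102 -0.0007  0.2393]
scene -0.02 147 min [-0.0011 -0.0166  0.2145] max [0.0199 0.0159 0.2363] med [ 0.01   -0.0045  0.2328]
[[221.9302 221.0825]
 [251.2379 248.2868]]
170 184
```

View pics/fin.png

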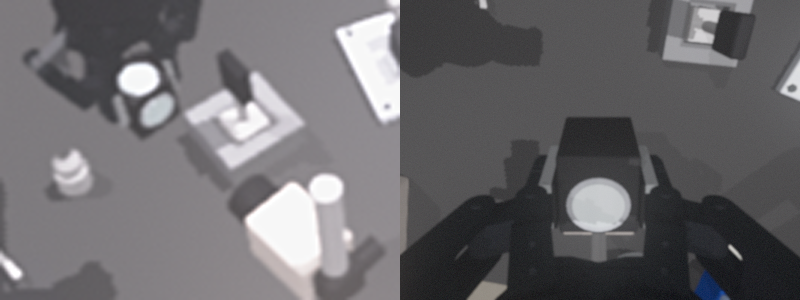

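Window faces the lens; face at −0.100 m, cube top at 0.2392 (0.2395 wanted). One last check of the cube's top rectangle, then hand in.

Run:
```python
from h import *
P=ctrl.camera_params("wrist");d=np.load("pics/f.npy");a=np.radians(13.4);ax=np.array([np.cos(a),np.sin(a)]);ay=np.array([-ax[1],ax[0]]);L=np.array([.6935,-.1608])
v,u=np.nonzero(d>0);K,T=P["intrinsics"],np.array(P["cam_to_world"]);z=d[v,u]
X=np.c_[(u-K[0,2])/K[0,0]*z,-(v-K[1,2])/K[1,1]*z,-z]@T[:3,:3].T+T[:3,3]
Y=np.c_[(X[:,:2]-L)@ax,(X[:,:2]-L)@ay,X[:,2]]
m=(abs(Y[:,2]-.2392)<.0025)&(abs(Y[:,1])<.0175)&(Y[:,0]<-.095)&(Y[:,0]>-.145);Q=Y[m]
g=cv2.minAreaRect(Q[:,:2].astype(np.float32));print(g)
co=np.linalg.lstsq(np.c_[Q[:,:2],np.ones(len(Q))],Q[:,2],rcond=None)[0];print("tilt",co)
e=np.array([(y,Q[abs(Q[:,1]-y)<.001,0].max()) for y in np.arange(-.015,.0151,.003)]);print("front edge slope",np.polyfit(*e.T,1))
show()
ok=abs(co[:2]).max()<.04 and abs(np.polyfit(*e.T,1)[0])<.04
print(ok)
if ok: print(ctrl.hand_in())
```

```text
((-0.12091054767370224, 7.206574082374573e-06), (0.03498136252164841, 0.04091606289148331), 89.99375915527344)
tilt [0.0219 0.0011 0.242 ]
front edge slope [ 0.0033 -0.1009]
 pos [ 0.5767 -0.1886  0.2071] F [ 0.1452  0.5003 -1.8107] T [-0.0419  0.0016 -0.0173] w 0.41 j [-0.446   0.1948  1.6022  0.      1.3446 -2.2506] t 32.63
True
the job is handed in; nothing more can be done
None
```

The job is handed in at about 33 s of the 58 s allowed. I used the key to turn the filter cube's clamp (clamp_a) and put it back in its stand. The filter cube is now held up to the inspection camera.

**Clamps:** I turned clamp_a to about 1.53 rad by the drive's measured angle, slightly short of 1.57. In the picture its tab points clear of the filter cube. The blank cube's tab is still over its cube. The wrist torque stayed too small to confirm the turn, so the picture is the check there.

**Key:** it stands upright in the stand, within about 0.2 mm of where it started.

**Final pose, measured by depth cameras:**

| What | Measured | Wanted |
|---|---|---|
| Window face in front of the lens | 99 to 101 mm | 100 mm |
| Sideways offset from the lens (sides cropped in this measurement) | about 0 mm | 0 mm |
| Height of the cube's top | 239.2 mm | 239.5 mm |
| Yaw error | about 0.2° | 0° |

- **Tilt:** the top's depth fit gave about 0.02 rad (1.3°) along the cube's x, at the noise level of that measurement. The tool itself was vertical to within about 0.02°.
- **Contact and bystanders:** forces during the moves stayed at a few newtons. I did not re-measure the bystander objects at the end, but the arm stayed clear of them.

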